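# Seat a ring in the diameter comparator and bring up the gauge

## Robot

A 6-joint arm with a two-finger parallel gripper is mounted at the origin on a cart in front of the work surface, level with it; the furniture and walls round the work are solid. World frame = base frame: x ahead of the robot, y to its left, z up, the work surface at z = 0. Lengths are in mm, angles in degrees, forces in N, time in s.
With the tool pointing down it reaches from about 275 to 825 mm from the base axis. Payload 5.2 kg.
Tool frame: the origin (TCP) lies at the very end of the fingers, on their centre line; the grasp point (between the pads) lies 19 mm behind it; z points along the fingers, y is the line along which they close (so a half turn about z gives the same grasp; the last joint's range is limited). The gripper opens to 93 mm and grips with 3 to 60 N. Pads are 15 mm wide; open, the fingers measure 128 mm over their backs; the gripper's body (75 mm by 188 mm) begins 65 mm behind the grasp point.
Start: joints at [-86.849, 14.817, 87.949, -0, 77.235, -11.62], TCP at [140.246, -531.823, 218.653] pointing down, gripper open.
Joint ranges: [-179.93, 179.93], [-52.35, 119.4], [10.71, 147.94], [-69.91, 249.91], [12.55, 155.21], [-178.61, 178.61]. Speed limits (degrees/s): [147.25, 147.25, 180, 180, 180, 180].

## Interface

Orientations are given as [roll, pitch, yaw] about the fixed x, y, z axes, in that order (R = Rz(yaw) Ry(pitch) Rx(roll)).
In Python, from bench import robot gives the robot as it stands.
- The arm moves only by the tool play_rows, never from a script. Its argument "rows" is a list of rows, each a list of 7 numbers: the turn, a rotation vector about the tool's x, y, z in degrees, then the shift along the tool's x, y, z in cm, then the opening, from -1 (shut) to 1 (fully open). A call has 1 to 5 rows; each row is the pose to reach, as a shift and turn from the pose commanded when the call began, along the tool's axes at that moment; what a row does not reach only later rows make up. A row lasts 1/10 s, in which the tool goes at most 50 mm and 8.59 degrees, less where a joint would pass 70% of its speed; a pose out of reach is approached as far as the arm can. A call with a gripper value outside its range is refused whole. The fingers move at their own pace and stop on an object; the grip force is fixed at half the most. Time passes only in rows, so rows that repeat a pose let the fingers close. It gives the time, the measured TCP pose, the force, the opening and the grip force at its end, in the units of the state.
- robot.state(): the state, without advancing time (a new reading comes with each control period).
- robot.snapshot(name): name is "side" or "top" or "wrist"; returns the picture (480x640x3 uint8, red, green, blue); there is no depth.
- robot.camera_model(name): a dict with "fx", "fy", "cx", "cy" (pixels), "origin" and "rotation" of the camera in the world. Camera axes: x right, y down, z forward; pixel columns grow to the right and rows downward; lengths in mm; the calibration is good to about 2 mm. A picture is of the moment at which its call begins: read the wrist's pose just before it. camera_model takes no time and is no camera call; for the wrist camera it gives the pose at the moment of the call.
- robot.hand_in(): hands the job in; it is judged then, once.
The state is a dict: "time_s": time; "q": joint angles; "joint_vel": joint speeds; "effort": joint torques, N m; "position": TCP position; "tool_rot": TCP orientation; "force": force on the tool from outside, world axes, zero at the start; "moment": the same for the moment, N m; "finger_gap": finger opening in mm; "gripper_force": force on a finger pad.
Only numpy, scipy, OpenCV 4.12 (cv2) and the standard library are available. Lean on these libraries where they do the work, as an engineer would, in place of code of your own. Each camera call takes 0.05 s, during which the arm holds its last target. There are 200 camera calls.

## Task

Gauge the wide, low ring in the bench comparator: push it across the comparator's table, without lifting it, until it sits against both upright anvil posts, then push the measuring slide by its upright handle all the way to its end stop, so that the indicator's spindle bears on the ring. Do not touch the dial indicator, leave the narrow, tall ring standing where it is, and draw the hand clear at the end.

Things in the scene. Friction and masses are not known exactly. Their poses are not given: they have to be found in the camera images.
- comparator: bench diameter comparator, fixed: flat dark steel table, x -62 to +58 mm, y -95 to +95, top 30 mm above the desk; rear bed 74 mm wide runs on to x = -168. Origin on the desk under the table; +x is the measuring direction, from the dial indicator towards two upright anvil posts, 12 mm thick and 24 mm high, at x = +39.6, y = +20 and -20
- ring_seat (a point): point on the table top where the centre of the wide ring lies when the ring touches both posts (comparator x = +20 mm, y = 0, z = 30 mm); its axes are the comparator's
- wide_ring: the ring to be gauged: the wide, low steel ring, outer diameter 44 mm, 14 mm high, 0.06 to 0.1 kg, lying flat and loose on the table. Origin at the centre of its underside. It starts at comparator y = 58 to 66 mm, on either side of the slide's line, the narrow ring on the other side
- narrow_ring: the narrow, tall brass ring, outer diameter 36 mm, 20 mm high, loose on the table; not to be moved. Origin at the centre of its underside
- slide (a joint): travel of the measuring slide along comparator +x in its slideway: 0 m fully back, 0.060 m at the end stop, where its front meets the end of the slideway. About 5 N of friction; stays where it is left. Starts nearly back
- slide_handle (a point): centre of the slide's upright handle, an 11 mm post with a knurled 15 mm head, at the rear of the slide behind the dial; this point is 58 mm above the desk, the head spans 56 to 68 mm, and the post is bare from 35 mm up. The dial's rear is 9 mm ahead of the handle's centre line. Push towards comparator +x
- indicator: dial indicator clamped on the slide and moving with it; not to be touched. Round case 46 mm across, face up, top 52 mm above the desk, centre at x = -62 mm; clamp front at x = -20; ahead of it only the stem and spindle, at most 8 mm across, 40 mm above the desk. Origin on the desk under the free spindle tip; axes as the comparator's
- spindle (a joint): how far the indicator's spindle is pressed in: 0 m free, up to 0.008 m; sprung with 1 to 3 N. With the wide ring seated and the slide at its stop it reads about 0.003 m
- trace_unit: tall tracing bench that stands to the right of the comparator, fixed; go round or over it. Origin under its centre, length 350 mm along world x, width 197 mm along world y; base and stage 70 mm high, drive arm over it at 170 to 245 mm, column at the rear 305 mm high

How it is judged (in metres and radians):
On the way, in this order (a step that is already met when the one before it is completed fails the run):
1. the wide ring lies against both posts while the slide is still back (distance between wide_ring and ring_seat below 0.003 m and value of joint slide below 0.03 m), for 0.2 s.
2. the slide is at its end stop and the spindle bears on the ring (value of joint slide above 0.058 m and value of joint spindle above 0.0015 m), for 0.2 s.
At the end, for the whole second after the job is handed in: The wide ring lies flat and still on the comparator's table against both posts (its centre within 3 mm of the seat), the slide is within 2 mm of its end stop, the spindle bears on the ring (pressed in by more than 1.5 mm), and the narrow ring has moved less than 10 mm (all of step 2 and distance between wide_ring and ring_seat below 0.003 m and angle between wide_ring's own z axis and vertical below 0.06 rad and linear speed of wide_ring below 0.01 m/s and contact force between indicator and wide_ring above 0.3 N and distance of narrow_ring from where it was at the start of the episode below 0.01 m); the robot touches nothing.
It fails at once if the wide ring is lifted off the table (more than 5 mm) or tipped (z of wide_ring in the frame of comparator above 0.035 m or angle between wide_ring's own z axis and vertical above 0.3 rad).
It fails at once if the wide ring is pushed off the table (z of wide_ring in the frame of comparator below 0.024 m).
It fails at once if the robot presses on the dial indicator or its spindle (more than 2 N) (contact force between the arm and indicator above 2 N).
It fails at once if the narrow ring is moved by more than 10 mm or lifted (distance of narrow_ring from where it was at the start of the episode above 0.01 m or angle between narrow_ring's own z axis and vertical above 0.3 rad).
It also fails if it takes over 58 s, if anything falls off the work surface, if the arm or the gripper's body presses on something with over 40 N, if the wrist force passes 120 N, or if a joint passes its speed limit or range.

## Working session

There is one attempt and no reset: what is moved stays moved. The work goes in short steps, Python scripts to look and compute and a tool call to move; the robot and the scene stay as the last step left them, time stands still between calls to the robot, and variables do not carry over. Pictures are saved under pics/ and viewed, at most 10 in all, crops included, and the job is handed in when it is done.

Besides the shell and the picture viewer there is one more tool, called after "Emit:" as a command line: name --pt "numbers of a row" for each row, then --argument value for the rest. play_rows: Moves the arm, as the interface text tells. Its arguments: {"type":"object","properties":{"rows":{"type":"array"}},"required":["rows"]}

```bash
mkdir -p pics
python3 - <<'E'
from bench import robot
import cv2,numpy as np
for n in("top","side"):
    cv2.imwrite(f"pics/{n}0.png",robot.snapshot(n)[:,:,::-1])
    m=robot.camera_model(n);print(n,{k:np.round(v,3).tolist() for k,v in m.items()})
s=robot.state();print(s)
E
```

```text
top {'fx': 523.006, 'fy': 523.006, 'cx': 320.912, 'cy': 242.861, 'origin': [403.447, 93.302, 911.871], 'rotation': [-169.067, -0.437, -88.796]}
side {'fx': 497.527, 'fy': 497.527, 'cx': 316.006, 'cy': 238.692, 'origin': [234.261, 687.347, 570.954], 'rotation': [-126.216, 0.811, -149.892]}
{'time_s': 0.1, 'q': array([-8.68481791e+01,  1.48559168e+01,  8.80030786e+01, -3.86018736e-04,
        7.72354757e+01, -1.16184168e+01]), 'joint_vel': array([-0.0279258 , -0.02737208, -0.12163472,  0.08614031, -0.04361884,
       -0.06733478]), 'effort': array([ 1.77969818e-03, -4.38210976e+01, -2.84640241e+01,  7.19596096e-02,
        3.63469042e-02, -5.27724944e-05]), 'position': array([ 140.22293795, -531.32455576,  217.90512837]), 'tool_rot': array([-1.79907389e+02, -1.86571702e-02,  1.47703083e+01]), 'force': array([ 0.30888291,  0.13018873, -0.2925977 ]), 'moment': array([ 0.07748756, -0.00888436,  0.00723158]), 'gripper_force': 0.0, 'finger_gap': 92.8772979850279}
```

View pics/top0.png

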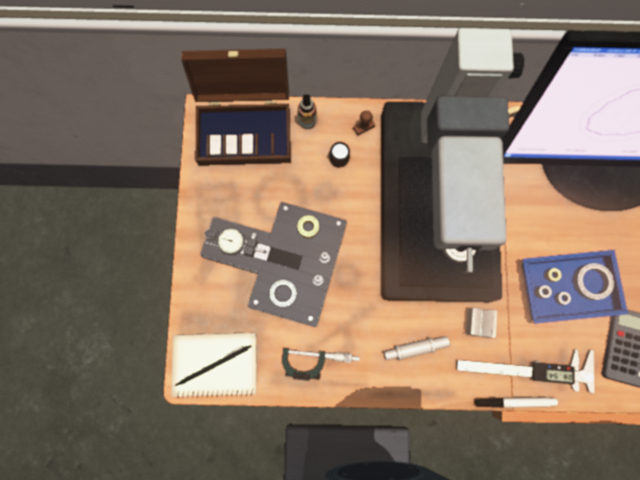

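View pics/side0.png

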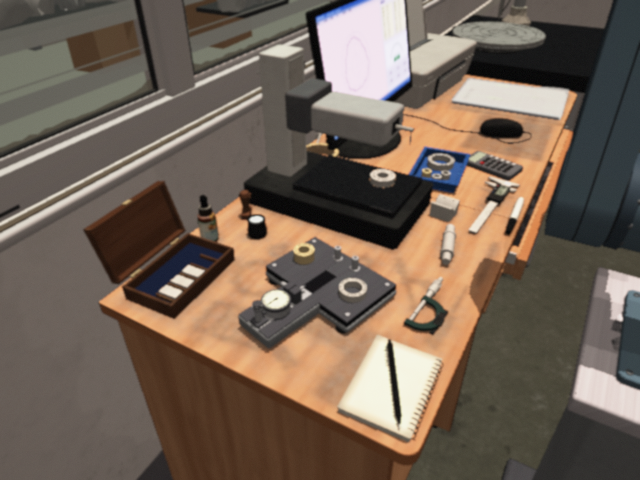

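The top view shows the wide ring at (283,293), the narrow ring at (308,226), the post tops at (325,257) and (318,280), the dial at (231,241), and the handle near (210,238). The side view agrees: the wide ring is on the robot's side of the table and the handle is at the left end.

```bash
cat > h.py <<'E'
import numpy as np,cv2
from scipy.spatial.transform import Rotation as R
from bench import robot
def ray(m,uv,z):
    d=R.from_euler('xyz',m["rotation"],degrees=True).as_matrix()@np.array([(uv[0]-m["cx"])/m["fx"],(uv[1]-m["cy"])/m["fy"],1]) if np.size(m["rotation"])==3 else np.array(m["rotation"])@np.array([(uv[0]-m["cx"])/m["fx"],(uv[1]-m["cy"])/m["fy"],1])
    o=np.array(m["origin"]);return o+d*(z-o[2])/d[2]
def proj(m,p):
    c=R.from_euler('xyz',m["rotation"],degrees=True).as_matrix().T@(np.array(p)-m["origin"])
    return np.array([m["cx"]+m["fx"]*c[0]/c[2],m["cy"]+m["fy"]*c[1]/c[2]])
E
python3 - <<'E'
from h import *
m=robot.camera_model("top");im=cv2.imread("pics/top0.png")
for n,uv,z in[("wide",(283,293),44),("narrow",(308,226),50),("p1",(325,257),54),("p2",(318,280),54),("dial",(231,241),52),("handle",(210,238),68),
 ("c1",(281,203),30),("c2",(347,219),30),("c3",(316,325),30),("c4",(249,309),30)]:
    print(n,ray(m,uv,z).round(1))
c=im[190:340,190:360];cv2.imwrite("pics/c0.png",cv2.resize(c,None,fx=4,fy=4,interpolation=cv2.INTER_CUBIC)[:600])
hsv=cv2.cvtColor(im,cv2.COLOR_BGR2HSV)
bright=((hsv[...,2]>130)).astype(np.uint8)
bright[:195]=0;bright[335:]=0;bright[:,:195]=0;bright[:,352:]=0
n,l,s,ce=cv2.connectedComponentsWithStats(bright)
for i in range(1,n):
    if 5<s[i,4]<2000: print(s[i],ce[i].round(1))
E
```

```text
wide [485.1 151.3  44. ]
narrow [598.5 112.6  50. ]
p1 [545.5  83.   54. ]
p2 [506.8  93.7  54. ]
dial [569.4 240.7  52. ]
handle [570.6 272.7  68. ]
c1 [643.  161.2  30. ]
c2 [617.   45.8  30. ]
c3 [434.3  95.4  30. ]
c4 [458.4 208.2  30. ]
[283 205   6   6  28] [285.2 207.7]
[296 214  24  24 361] [307.8 225.5]
[336 220   6   6  31] [338.3 222.7]
[251 232   6   8  36] [253.3 235.3]
[245 240   3   3   7] [245.7 241. ]
[254 243  17  18 231] [261.6 251.5]
[240 249   4   6  18] [241.8 251.6]
[318 251  13  13 125] [324.4 257.4]
[312 274  13  13 128] [317.8 279.9]
[269 279  29  29 460] [282.6 292.9]
[253 299   6   7  33] [255.5 301.6]
[307 315   7   7  38] [310.1 317.9]
```

View pics/c0.png

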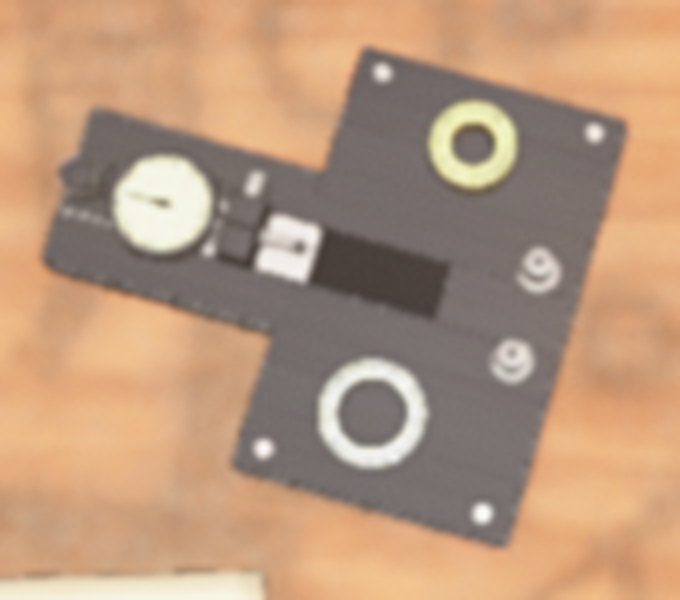

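```bash
cat >> h.py <<'E'
def fit(P,Q):  # comparator->world 2D rigid
    P=np.array(P,float);Q=np.array(Q,float);a=P-P.mean(0);b=Q-Q.mean(0)
    t=np.arctan2((a[:,0]*b[:,1]-a[:,1]*b[:,0]).sum(),(a*b).sum())
    M=np.array([[np.cos(t),-np.sin(t)],[np.sin(t),np.cos(t)]]);o=Q.mean(0)-M@P.mean(0)
    return np.degrees(t),M,o,Q-(P@M.T+o)
E
python3 - <<'E'
from h import *
m=robot.camera_model("top")
S=[ray(m,u,30.5)[:2] for u in[(285.2,207.7),(338.3,222.7),(310.1,317.9),(255.5,301.6)]]
lx=(np.linalg.norm(S[0]-S[1])+np.linalg.norm(S[2]-S[3]))/2;ly=(np.linalg.norm(S[0]-S[3])+np.linalg.norm(S[1]-S[2]))/2
print("screw box",lx,ly)
P=[(-2-lx/2,ly/2),(-2+lx/2,ly/2),(-2+lx/2,-ly/2),(-2-lx/2,-ly/2),(39.6,20),(39.6,-20)]
Q=S+[ray(m,u,54)[:2] for u in[(324.6,257.1),(317.9,279.6)]]
t,M,o,r=fit(P,Q);print(t,o,r.round(1).tolist())
for n,u,z in[("wide",(282.8,293),44),("narrow",(308,226),50),("dial",(230.7,240.8),52),("handle",(209.5,235),68)]:
    w=ray(m,u,z)[:2];print(n,w.round(1),(M.T@(w-o)).round(1))
E
```

```text
screw box 95.77696780600681 169.86523509493026
-105.3752766912503 [538.84638357 127.31682259] [[0.7, 0.6], [1.4, 0.3], [1.0, -0.1], [0.8, -0.1], [-2.3, -0.2], [-1.6, -0.5]]
wide [485.1 151.6] [ -9.2 -58.3]
narrow [598.5 112.6] [-1.7 61.4]
dial [569.8 241.3] [-118.1   -0.4]
handle [575.6 273.9] [-151.    -3.4]
```

```bash
cat >> h.py <<'E'
def move(p0,y0,p1,y1):
    c,s=np.cos(np.radians(y0)),np.sin(np.radians(y0));d=(np.array(p1,float)-p0)/10
    return [0,0,round(-(y1-y0),1)]+[round(x,2) for x in(c*d[0]+s*d[1],s*d[0]-c*d[1],-d[2])]
T=np.radians(-105.4);MC=np.array([[np.cos(T),-np.sin(T)],[np.sin(T),np.cos(T)]]);OC=np.array([538.8,127.3])
def W(x,y,z): return [*(MC@[x,y]+OC),z]
E
python3 - <<'E'
from h import *
w=[([140.2,-531.8,218.6],14.77),([260,-340,270],50),([330,-130,270],85),([400,60,250],120),(W(-19.3,-92.4,170),148.2)]
for a,b in zip(w,w[1:]): print(np.round(b[0],0),b[1],move(*a,*b))
E
```

```text
[ 260 -340  270] 50 [0, 0, -35.2, np.float64(16.47), np.float64(-15.49), np.float64(-5.14)]
[ 330 -130  270] 85 [0, 0, -35, np.float64(20.59), np.float64(-8.14), np.float64(-0.0)]
[400  60 250] 120 [0, 0, -35, np.float64(19.54), np.float64(5.32), np.float64(2.0)]
[455. 170. 170.] 148.2 [0, 0, -28.2, np.float64(6.82), np.float64(10.27), np.float64(8.0)]
```

Emit:
play_rows --pt "0 0 -35.2 16.5 -15.5 -5.1 -0.46" --pt "0 0 -35.2 16.5 -15.5 -5.1 -0.46" --pt "0 0 -35.2 16.5 -15.5 -5.1 -0.46" --pt "0 0 -35.2 16.5 -15.5 -5.1 -0.46" --pt "0 0 -35.2 16.5 -15.5 -5.1 -0.46"

```text
time_s: 0.6
position: [261.3, -337.1, 270.2]
tool_rot: [180.0, -0.0, 50.3]
force: [0.6, -1.0, 0.2]
finger_gap: 57.3
gripper_force: 0.0
```

Emit:
play_rows --pt "0 0 -35 20.6 -8.1 0 -0.46" --pt "0 0 -35 20.6 -8.1 0 -0.46" --pt "0 0 -35 20.6 -8.1 0 -0.46" --pt "0 0 -35 20.6 -8.1 0 -0.46" --pt "0 0 -35 20.6 -8.1 0 -0.46"

```text
time_s: 1.1
position: [330.8, -126.3, 269.5]
tool_rot: [180.0, -0.1, 85.4]
force: [-0.1, -0.3, -1.2]
finger_gap: 25.6
gripper_force: 0.0
```

Emit:
play_rows --pt "0 0 -35 19.5 5.3 2 -0.46" --pt "0 0 -35 19.5 5.3 2 -0.46" --pt "0 0 -35 19.5 5.3 2 -0.46" --pt "0 0 -35 19.5 5.3 2 -0.46" --pt "0 0 -35 19.5 5.3 2 -0.46"

```text
time_s: 1.6
position: [400.6, 65.0, 248.8]
tool_rot: [180.0, -0.1, 120.6]
force: [0.6, -0.6, -0.3]
finger_gap: 25.1
gripper_force: 0.0
```

Emit:
play_rows --pt "0 0 -28.2 6.8 10.3 8 -0.46" --pt "0 0 -28.2 6.8 10.3 8 -0.46" --pt "0 0 -28.2 6.8 10.3 8 -0.46" --pt "0 0 -28.2 6.8 10.3 8 -0.46" --pt "0 0 -28.2 6.8 10.3 8 -0.46"

```text
time_s: 2.1
position: [455.2, 169.9, 168.1]
tool_rot: [-179.9, -0.1, 148.2]
force: [0.5, -0.1, 0.9]
finger_gap: 25.2
gripper_force: 0.0
```

Run:
```python
from h import *
m=robot.camera_model("wrist");s=robot.state()
cv2.imwrite("pics/w1.png",robot.snapshot("wrist")[:,:,::-1])
print(m,s["position"],s["tool_rot"],s["finger_gap"])
for n,p in dict(wide=W(-9.2,-58.3,44),nar=W(-1.7,61.4,50),p1=W(39.6,20,54),p2=W(39.6,-20,54)).items():print(n,proj(m,p).round(0))
```

```text
{'fx': 363.29229057975454, 'fy': 363.29229057975454, 'cx': 322.39200962336207, 'cy': 242.39299609847947, 'origin': array([385.50944996, 213.46432828, 334.13500495]), 'rotation': array([163.07519728,   0.19477435,  58.29150053])} [455.22088981 169.87983136 168.13548236] [-1.79851730e+02 -1.45575161e-01  1.48216767e+02] 25.164747752982436
wide [323. 275.]
nar [351. 393.]
p1 [296. 370.]
p2 [282. 333.]
```

View pics/w1.png

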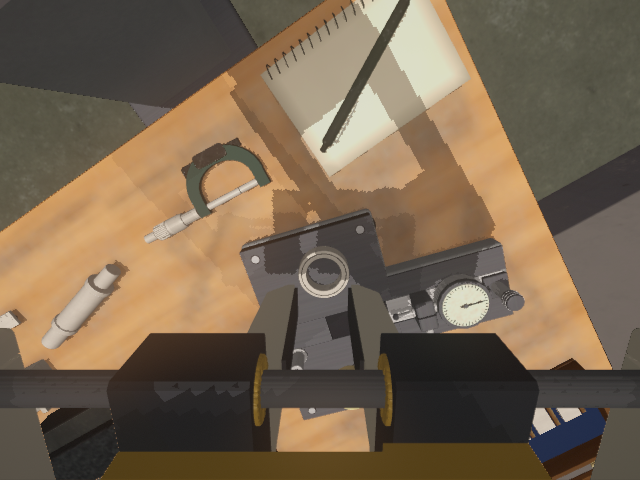

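The wrist view shows the wide ring at (324,273), where (323,275) was predicted. Also visible are table screws at (255,260), (360,230) and (311,410), the dial at (464,304) and the handle head at (512,298).

Run:
```python
from h import *
m=robot.camera_model("wrist")
for n,u,z in[("s",(255,260),30),("s",(360,230),30),("s",(311,410),30),("wide",(324,273),44),("dial",(464,304),52),("handle",(515,297),68)]:
    w=ray(m,u,z)[:2];print(n,w.round(1),(MC.T@(w-OC)).round(1))
print(W(-19.3,-92.4,35),move([455.2,169.9,168.1],148.2,W(-19.3,-92.4,35),148.2))
```

```text
s [446.8 103.6] [ 47.3 -82.4]
s [472.2 197. ] [-49.5 -82.7]
s [610.6  58.9] [46.9 87.4]
wide [485.  152.2] [ -9.8 -58.5]
dial [569.9 241. ] [-117.9   -0.2]
handle [575.4 276.9] [-154.    -4.5]
[np.float64(454.8428177162636), np.float64(170.44442655749947), 35] [0, 0, -0.0, np.float64(0.06), np.float64(0.03), np.float64(13.31)]
```

Emit:
play_rows --pt "0 0 0 0 0 5 -0.46" --pt "0 0 0 0 0 10 -0.46" --pt "0 0 0 0 0 12 -0.46" --pt "0 0 0 0 0 13.1 -0.46" --pt "0 0 0 0 0 13.1 -0.46"

```text
time_s: 2.65
position: [455.7, 169.0, 38.4]
tool_rot: [-180.0, -0.0, 148.0]
force: [-0.1, -0.4, 0.1]
finger_gap: 25.3
gripper_force: 0.0
```

Run:
```python
from h import *
s=robot.state();p=s["position"];print(p,s["force"],s["tool_rot"])
print("tool comp",MC.T@(p[:2]-OC))
m=robot.camera_model("wrist");im=robot.snapshot("wrist")[:,:,::-1].copy()
cv2.imwrite("pics/w2.png",im);print(proj(m,W(-9.5,-58.4,44)))
```

```text
[455.66338893 168.96139254  38.38868657] [-0.06927668 -0.42563686  0.1159719 ] [-1.79954514e+02 -4.70098743e-02  1.48028121e+02]
tool comp [-18.08812142 -91.21506231]
[324.74795383 367.1591905 ]
```

View pics/w2.png

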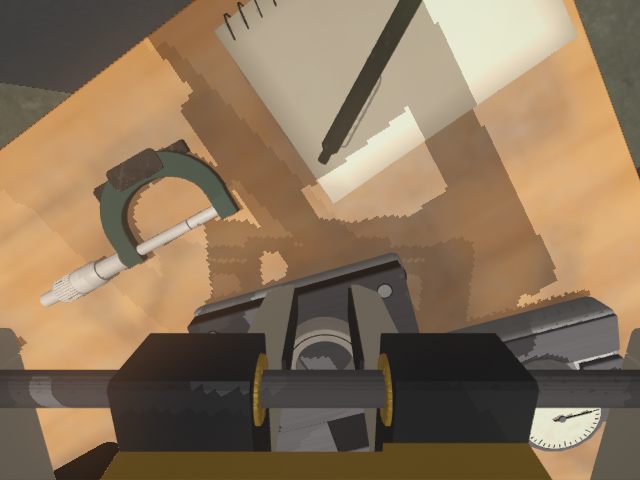

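Emit:
play_rows --pt "0 0 0 -0.5 0 0.3 -0.46" --pt "0 0 0 -1.0 0 0.3 -0.46" --pt "0 0 0 -1.5 0 0.3 -0.46" --pt "0 0 0 -2.0 0 0.3 -0.46" --pt "0 0 0 -2.5 0 0.3 -0.46"

```text
time_s: 3.2
position: [477.6, 156.6, 36.0]
tool_rot: [180.0, 0.0, 148.2]
force: [-1.4, 0.8, 1.8]
finger_gap: 25.2
gripper_force: 1.1
```

Emit:
play_rows --pt "0 0 0 -0.6 0 0 -0.46" --pt "0 0 0 -1.2 0 0 -0.46" --pt "0 0 0 -1.8 0 0 -0.46" --pt "0 0 0 -2.4 0 0 -0.46" --pt "0 0 0 -2.8 0 0 -0.46"

```text
time_s: 3.7
position: [501.5, 141.6, 35.6]
tool_rot: [180.0, 0.0, 148.2]
force: [-2.0, 1.3, 3.0]
finger_gap: 25.2
gripper_force: 1.1
```

```bash
cat > look.py <<'E'
from h import *
import sys
s=robot.state();p=s["position"];print(p.round(1),s["tool_rot"].round(1),s["force"].round(1),"tool comp",(MC.T@(p[:2]-OC)).round(1))
im=robot.snapshot("top")[:,:,::-1];c=im[190:340,190:360];cv2.imwrite(f"pics/{sys.argv[1]}.png",cv2.resize(c,None,fx=4,fy=4,interpolation=cv2.INTER_CUBIC))
E
python3 look.py t3
```

```text
[501.5 141.6  35.6] [180.    0.  148.2] [-2.   1.3  3. ] tool comp [ -3.9 -39.7]
```

View pics/t3.png

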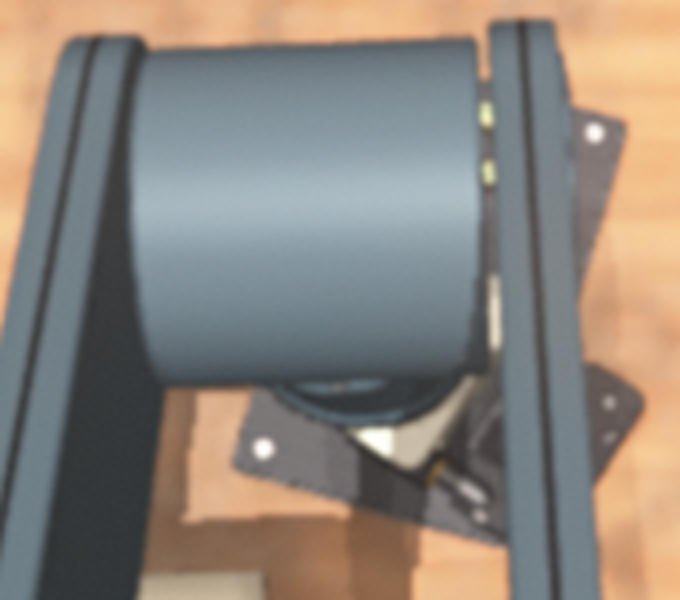

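The arm hides the top view, but the steady 2–3 N force shows the ring is being pushed. I'll finish this push, back off and raise.

Emit:
play_rows --pt "0 0 0 -0.5 0 0 -0.46" --pt "0 0 0 -1.0 0 0 -0.46" --pt "0 0 0 -1.4 0 0 -0.46" --pt "0 0 0 -1.6 0 0 -0.46" --pt "0 0 0 -1.6 0 0 -0.46"

```text
time_s: 4.25
position: [515.0, 133.3, 35.6]
tool_rot: [180.0, 0.0, 148.2]
force: [0.1, 0.1, 0.2]
finger_gap: 25.0
gripper_force: 0.0
```

Emit:
play_rows --pt "0 0 0 1.0 0 0 -0.46" --pt "0 0 0 2.0 0 0 -0.46" --pt "0 0 0 2.0 0 -5 -0.46" --pt "0 0 0 2.0 0 -10 -0.46" --pt "0 0 0 2.0 0 -13 -0.46"

```text
time_s: 4.75
position: [497.6, 144.9, 169.1]
tool_rot: [179.9, 0.2, 148.2]
force: [0.5, 0.1, 0.1]
finger_gap: 25.2
gripper_force: 0.0
```

Run:
```python
from h import *
s=robot.state();p=s["position"];print(p,s["tool_rot"],(MC.T@(p[:2]-OC)).round(1))
t=W(-26,0,165);print(t,move(p,s["tool_rot"][2],t,74.6))
```

```text
[497.64818164 144.9140534  169.09690816] [1.79872141e+02 1.66103249e-01 1.48222595e+02] [ -6.1 -44.4]
[np.float64(545.704459054657), np.float64(152.36648051008686), 165] [0, 0, np.float64(73.6), np.float64(-3.69), np.float64(3.16), np.float64(0.41)]
```

Emit:
play_rows --pt "0 0 36.8 -3.7 3.2 0.4 -0.46" --pt "0 0 36.8 -3.7 3.2 0.4 -0.46" --pt "0 0 36.8 -3.7 3.2 0.4 -0.46" --pt "0 0 36.8 -3.7 3.2 0.4 -0.46" --pt "0 0 36.8 -3.7 3.2 0.4 -0.46"

```text
time_s: 5.25
position: [544.7, 152.4, 161.3]
tool_rot: [-179.9, -0.0, 111.1]
force: [0.4, -0.5, -0.8]
finger_gap: 24.7
gripper_force: 0.0
```

Emit:
play_rows --pt "0 0 36.8 0 0 0 -0.46" --pt "0 0 36.8 0 0 0 -0.46" --pt "0 0 36.8 0 0 0 -0.46" --pt "0 0 36.8 0 0 0 -0.46" --pt "0 0 36.8 0 0 0 -0.46"

```text
time_s: 5.75
position: [544.7, 152.5, 161.5]
tool_rot: [-180.0, 0.0, 74.3]
force: [-0.5, -0.3, -0.7]
finger_gap: 25.0
gripper_force: 0.0
```

Run:
```python
from h import *
s=robot.state();p=s["position"];print(p,s["tool_rot"],(MC.T@(p[:2]-OC)).round(1))
m=robot.camera_model("wrist");im=robot.snapshot("wrist")[:,:,::-1].copy()
cv2.imwrite("pics/w4.png",im)
for n,q in dict(wide=W(8,0,44),p1=W(39.6,20,54),p2=W(39.6,-20,54),dial=W(-118,0,52),nar=W(-2,61,50)).items():print(n,proj(m,q).round(0))
```

```text
[544.65628472 152.45500093 161.46967663] [-1.79960774e+02  1.13618231e-02  7.43415361e+01] [-25.8  -1. ]
wide [324. 275.]
p1 [348. 315.]
p2 [301. 315.]
dial [324. 116.]
nar [399. 266.]
```

View pics/w4.png

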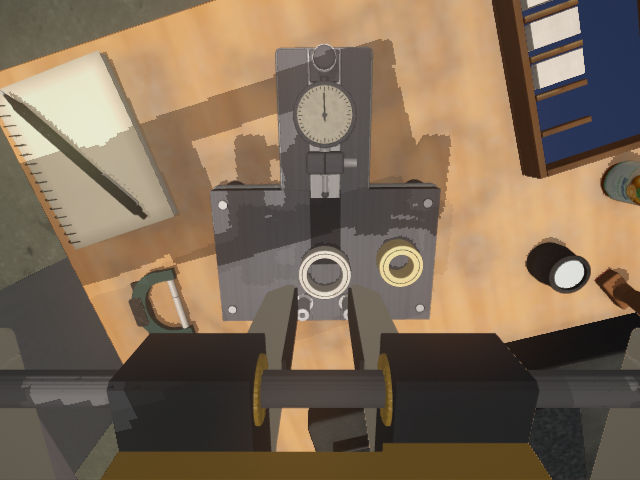

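The ring is at (325,273) on the slide's centreline, at about comparator (+7, 0). The posts are at (303,314) and (346,314), the dial at (324,114), the handle at (324,57), and the narrow ring at (401,265) hasn't been disturbed. Next I descend behind the ring.

Emit:
play_rows --pt "0 0 0 0 0.05 5 -0.46" --pt "0 0 0 0 0.05 10 -0.46" --pt "0 0 0 0 0.05 12 -0.46" --pt "0 0 0 0 0.05 12.6 -0.46" --pt "0 0 0 0 0.05 12.6 -0.46"

```text
time_s: 6.3
position: [545.6, 151.9, 35.2]
tool_rot: [-179.9, 0.0, 74.6]
force: [0.4, 0.6, -0.3]
finger_gap: 25.3
gripper_force: 0.0
```

Emit:
play_rows --pt "0 0 0 -0.4 0 0 -0.46" --pt "0 0 0 -0.8 0 0 -0.46" --pt "0 0 0 -1.0 0 0 -0.46" --pt "0 0 0 -1.2 0 0 -0.46" --pt "0 0 0 -1.4 0 0 -0.46"

```text
time_s: 6.8
position: [543.3, 138.1, 36.5]
tool_rot: [179.9, -0.1, 74.6]
force: [0.6, 2.1, 1.6]
finger_gap: 24.8
gripper_force: 1.2
```

Run:
```python
from h import *
s=robot.state();p=s["position"];print(p,s["tool_rot"],s["force"],(MC.T@(p[:2]-OC)).round(1))
```

```text
[543.29205524 138.10554928  36.49036892] [ 1.79898626e+02 -5.44106498e-02  7.45574409e+01] [0.61214918 2.06496637 1.57539438] [-11.6   1.5]
```

Emit:
play_rows --pt "0 0 0 -0.1 -0.1 0 -0.46" --pt "0 0 0 -0.2 -0.1 0 -0.46" --pt "0 0 0 -0.3 -0.1 0 -0.46" --pt "0 0 0 -0.4 -0.1 0 -0.46" --pt "0 0 0 -0.45 -0.1 0 -0.46"

```text
time_s: 7.3
position: [540.3, 134.1, 35.6]
tool_rot: [-180.0, -0.0, 74.6]
force: [1.5, 2.6, 1.8]
finger_gap: 25.1
gripper_force: 1.1
```

Emit:
play_rows --pt "0 0 0 -0.05 0 0 -0.46" --pt "0 0 0 -0.1 0 0 -0.46" --pt "0 0 0 -0.15 0 0 -0.46" --pt "0 0 0 -0.15 0 0 -0.46"

```text
time_s: 7.7
position: [540.5, 133.4, 35.7]
tool_rot: [180.0, -0.1, 74.6]
force: [2.4, 5.6, 0.6]
finger_gap: 24.9
gripper_force: 2.6
```

Emit:
play_rows --pt "0 0 0 -0.05 0 0 -0.46" --pt "0 0 0 -0.1 0 0 -0.46" --pt "0 0 0 -0.1 0 0 -0.46" --pt "0 0 0 -0.1 0 0 -0.46"

```text
time_s: 8.1
position: [540.7, 132.9, 35.8]
tool_rot: [179.9, -0.1, 74.5]
force: [3.7, 6.9, -0.1]
finger_gap: 25.0
gripper_force: 3.4
```

Emit:
play_rows --pt "0 0 0 -0.1 0 0 -0.46" --pt "0 0 0 -0.2 0 0 -0.46" --pt "0 0 0 -0.3 0 0 -0.46" --pt "0 0 0 -0.3 0 0 -0.46"

```text
time_s: 8.5
position: [541.2, 131.2, 36.3]
tool_rot: [179.8, -0.3, 74.5]
force: [5.3, 12.7, 0.7]
finger_gap: 25.3
gripper_force: 6.1
```

Emit:
play_rows --pt "0 0 0 0.8 0 0 -0.46" --pt "0 0 0 1.6 0 0 -0.46" --pt "0 0 0 1.6 0 -5 -0.46" --pt "0 0 0 1.6 0 -10 -0.46" --pt "0 0 0 3.6 0 -13 -0.46"

```text
time_s: 9.0
position: [549.1, 162.1, 168.8]
tool_rot: [179.9, 0.1, 74.5]
force: [0.8, -0.0, 0.1]
finger_gap: 25.4
gripper_force: 0.0
```

Emit:
play_rows --pt "0 0 0 5 0 0 -1" --pt "0 0 0 10 0 0 -1" --pt "0 0 0 10 0 0 -1"

```text
time_s: 9.3
position: [575.3, 264.8, 165.2]
tool_rot: [-180.0, -0.1, 74.8]
force: [0.6, 0.3, -0.4]
finger_gap: 5.6
gripper_force: 0.0
```

Run:
```python
from h import *
s=robot.state();p=s["position"];print(p,s["tool_rot"],(MC.T@(p[:2]-OC)).round(1))
m=robot.camera_model("wrist");im=robot.snapshot("wrist")[:,:,::-1].copy()
cv2.imwrite("pics/w5.png",cv2.resize(im[150:450,200:500],(600,600),interpolation=cv2.INTER_CUBIC));
for n,q in dict(wide=W(20,0,44),p1=W(39.6,20,54),p2=W(39.6,-20,54),dial=W(-118,0,52),nar=W(-2,61,50)).items():print(n,proj(m,q).round(0))
```

```text
[575.32397827 264.81213733 165.18419195] [-1.79990274e+02 -8.11996608e-02  7.48221039e+01] [-142.3   -1.3]
wide [323. 399.]
p1 [345. 424.]
p2 [302. 424.]
dial [324. 266.]
nar [390. 384.]
```

View pics/w5.png

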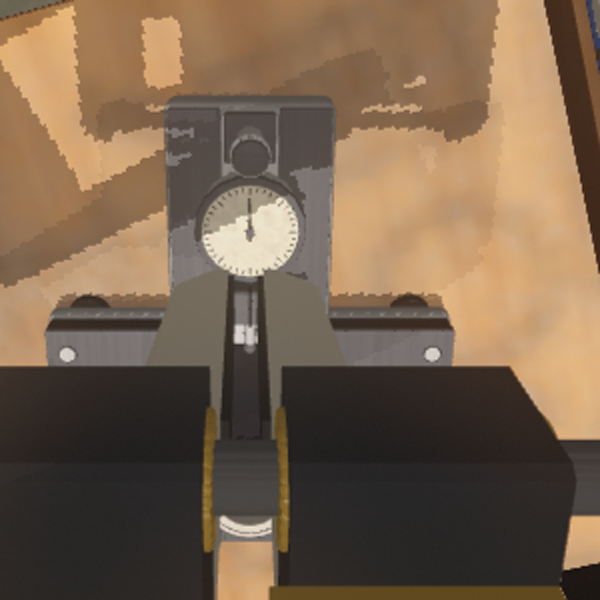

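The handle head is at full-frame (325,228) and the dial at (325,265), but the ring is hidden behind the hand. I'll check the ring numerically in the top and side views.

Run:
```python
from h import *
m=robot.camera_model("wrist")
for n,u,z in[("handle",(325,227.5),68),("dial",(325,265),52)]:
    w=ray(m,u,z)[:2];print(n,w.round(1),(MC.T@(w-OC)).round(1))
for c in("top","side"):
    m=robot.camera_model(c);im=robot.snapshot(c);cv2.imwrite(f"pics/{c}6.png",im[:,:,::-1])
    v=im.max(2)
    e=proj(m,W(20,0,44));print(c,"seat px",e.round(1),"p",proj(m,W(39.6,20,54)).round(1),proj(m,W(39.6,-20,54)).round(1))
    b=(v>130).astype(np.uint8);x,y=e.astype(int);k=np.zeros_like(b);k[y-45:y+45,x-45:x+45]=1
    n,l,s,ce=cv2.connectedComponentsWithStats(b*k)
    for i in range(1,n):
        if s[i,4]>20: print(s[i],ce[i].round(1))
```

```text
handle [579.2 274.2] [-1.523e+02 -1.000e-01]
dial [570.  239.4] [-116.4    0.3]
top seat px [309.8 264.7] p [324.5 255.8] [317.6 278.7]
[264 219  12  15 140] [268.6 225.1]
[ 285  219   69   90 5000] [325.1 263. ]
[264 244   7  18  88] [266.2 251.3]
[269 286  16  13  73] [279.  290.9]
side seat px [339.3 262.5] p [338.8 247.6] [356.2 257.8]
[ 294  220   90   58 2439] [338.2 247.2]
[354 266   7   6  24] [357.2 268.9]
[300 285  12  15  93] [304.8 292.7]
```

Run:
```python
import cv2,numpy as np
a=cv2.imread("pics/top6.png")[210:320,230:370];b=cv2.imread("pics/side6.png")[200:310,270:410]
f=lambda i:cv2.resize(i,(700,550),interpolation=cv2.INTER_CUBIC)
cv2.imwrite("pics/c6.png",cv2.resize(np.vstack([a,b]),None,fx=2.7,fy=2.7,interpolation=cv2.INTER_CUBIC))
```

```text
(no output)
```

View pics/c6.png

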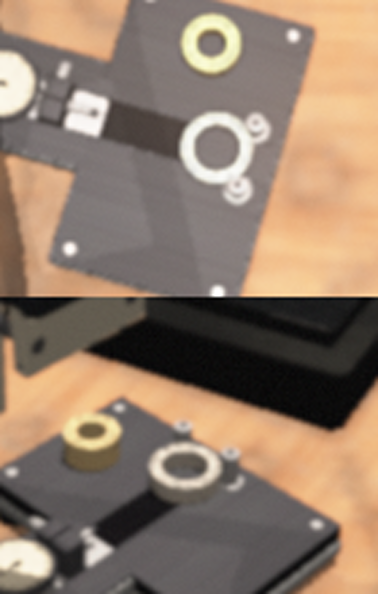

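The ring centre is at top-view pixel (310,264.4), against (309.8,264.7) predicted for the seat. It touches both posts and the narrow ring hasn't moved. Next I go behind the handle.

Emit:
play_rows --pt "0 0 0 3.5 0.1 0 -1" --pt "0 0 0 3.5 0.1 0 -1" --pt "0 0 0 3.5 0.1 0 -1"

```text
time_s: 9.75
position: [585.1, 291.9, 165.2]
tool_rot: [-180.0, 0.1, 74.5]
force: [-0.1, -0.4, -0.0]
finger_gap: 0.3
gripper_force: 0.0
```

Run:
```python
from h import *
s=robot.state();p=s["position"];print(p,s["tool_rot"],s["finger_gap"],(MC.T@(p[:2]-OC)).round(1))
```

```text
[585.10404454 291.94615823 165.19116714] [-1.79955918e+02  8.77736786e-02  7.45461995e+01] 0.3323636911502912 [-171.     0.9]
```

Emit:
play_rows --pt "0 0 0 0.6 -0.05 2 -1" --pt "0 0 0 0.6 -0.05 7 -1" --pt "0 0 0 0.6 -0.05 11 -1" --pt "0 0 0 0.6 -0.05 12 -1" --pt "0 0 0 0.6 -0.05 12 -1"

```text
time_s: 10.25
position: [585.3, 297.5, 44.2]
tool_rot: [-179.8, 0.2, 74.5]
force: [-0.9, -0.2, -0.2]
finger_gap: 0.9
gripper_force: 0.0
```

Emit:
play_rows --pt "0 0 0 -0.5 0 0 -1" --pt "0 0 0 -1 0 0 -1" --pt "0 0 0 -1.5 0 0 -1" --pt "0 0 0 -2 0 0 -1"

```text
time_s: 10.65
position: [583.5, 281.2, 48.4]
tool_rot: [179.7, -0.3, 74.6]
force: [2.1, 4.5, -0.2]
finger_gap: 0.5
gripper_force: 2.7
```

Emit:
play_rows --pt "0 0 0 -0.5 -0.1 0.2 -1" --pt "0 0 0 -1 -0.2 0.2 -1" --pt "0 0 0 -1.5 -0.2 0.2 -1" --pt "0 0 0 -2 -0.2 0.2 -1" --pt "0 0 0 -2.5 -0.2 0.2 -1"

```text
time_s: 11.15
position: [575.9, 257.6, 46.9]
tool_rot: [179.6, -0.3, 74.6]
force: [3.5, 5.0, 0.8]
finger_gap: 0.2
gripper_force: 2.8
```

Emit:
play_rows --pt "0 0 0 -0.5 0 0 -1" --pt "0 0 0 -1 0 0 -1" --pt "0 0 0 -1.4 0 0 -1" --pt "0 0 0 -1.8 0 0 -1" --pt "0 0 0 -2.1 0 0 -1"

```text
time_s: 11.65
position: [570.3, 237.1, 46.8]
tool_rot: [179.6, -0.3, 74.6]
force: [4.4, 5.3, 1.7]
finger_gap: 0.7
gripper_force: 3.0
```

Run:
```python
from h import *
s=robot.state();p=s["position"];print(p,s["tool_rot"],s["force"],(MC.T@(p[:2]-OC)).round(1),MC.T@s["force"][:2])
```

```text
[570.32072897 237.11479326  46.82485107] [179.5871324   -0.29089245  74.55407171] [4.43610249 5.30132576 1.65020307] [-114.2    1.2] [-6.28901796  2.86902653]
```

Force is still about 6 N, which is only friction. The stop should come at about x = -106.

Emit:
play_rows --pt "0 0 0 -0.2 0 0 -1" --pt "0 0 0 -0.4 0 0 -1" --pt "0 0 0 -0.6 0 0 -1" --pt "0 0 0 -0.7 0 0 -1"

```text
time_s: 12.05
position: [569.8, 234.8, 47.1]
tool_rot: [179.5, -0.7, 74.5]
force: [7.2, 21.9, -5.1]
finger_gap: 0.9
gripper_force: 11.2
```

Emit:
play_rows --pt "0 0 0 -0.1 0 0 -1" --pt "0 0 0 -0.2 0 0 -1" --pt "0 0 0 -0.3 0 0 -1" --pt "0 0 0 -0.3 0 0 -1"

```text
time_s: 12.45
position: [569.8, 234.6, 47.2]
tool_rot: [179.4, -1.0, 74.5]
force: [9.2, 28.8, -7.5]
finger_gap: 0.5
gripper_force: 14.6
```

Emit:
play_rows --pt "0 0 0 1.5 0 0 -1" --pt "0 0 0 3 0 0 -1" --pt "0 0 0 3 0 -5 -1" --pt "0 0 0 3 0 -10 -1" --pt "0 0 0 7 0 -13 -1"

```text
time_s: 12.95
position: [584.4, 291.2, 178.8]
tool_rot: [179.7, 0.0, 74.4]
force: [1.2, 0.2, -0.5]
finger_gap: 0.5
gripper_force: 0.0
```

Emit:
play_rows --pt "0 0 0 4 0 -3 -1" --pt "0 0 0 4 0 -3 -1"

```text
time_s: 13.15
position: [596.6, 337.4, 210.3]
tool_rot: [179.5, -0.5, 74.7]
force: [1.2, 0.0, -0.1]
finger_gap: 0.2
gripper_force: 0.0
```

Run:
```python
from h import *
s=robot.state();p=s["position"];print(p,s["force"],(MC.T@(p[:2]-OC)).round(1))
m=robot.camera_model("top");a=robot.snapshot("top")[:,:,::-1]
for n,q in dict(seat=W(20,0,44),dialend=W(-60,0,52)).items():print(n,proj(m,q).round(1))
cv2.imwrite("pics/t7.png",cv2.resize(a[195:340,200:350],None,fx=4,fy=4,interpolation=cv2.INTER_CUBIC))
```

```text
[596.63057441 337.38829426 210.2842805 ] [ 1.2097058   0.03991875 -0.0580952 ] [-217.9   -0. ]
seat [309.8 264.7]
dialend [263.9 250.4]
```

View pics/t7.png

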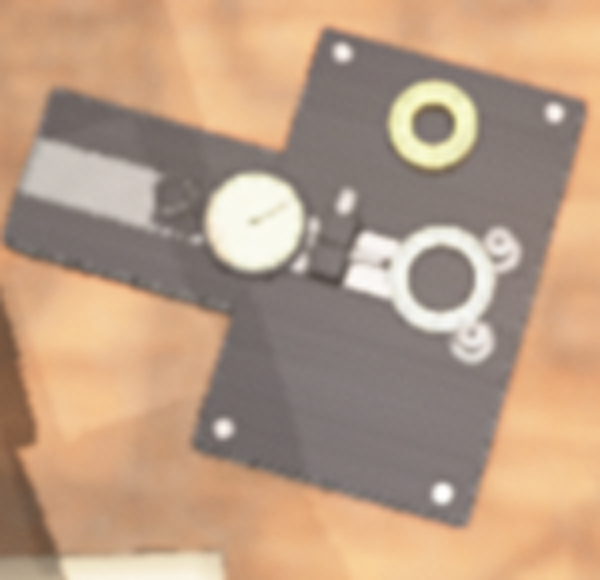

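The dial is at full-frame (263.5,250.3), against (263.9,250.4) predicted at the end stop, and its needle has turned. The ring is at (310.5,264.7), on the seat. The slide is home and the hand is clear.

```bash
python3 -c "
from bench import robot
print(robot.hand_in())"
```

```text
the job is handed in; nothing more can be done
None
```

The wide ring is seated against both posts and the slide is at its end stop with the spindle bearing on the ring; the narrow ring is undisturbed, the hand is clear, and the job is handed in (no verdict was returned).

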